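# Turn the back-to-front power module round in its chassis

## Task

Two steel chassis on the assembly bench each hold a plug-in power module with a black handle on top; in one of them the module sits back to front, its screw terminals at the outer end wall instead of next to the chassis's wiring compartment. Lift that module clear of its bay, give it half a turn and lower it back into the same bay, fully home before you let go. Leave the other chassis's module where it is.

Things in the scene. Friction and masses are not known exactly. Their poses are not given: they have to be found in the camera images.
- module: Back-to-front module: grey box 110 (x) x 72 (y) x 40 mm, 0.45 kg. Origin: centre of underside, z up. +x end: low ledge with three black screw terminals; -x end: vent slots. Black bridge handle centred on top: bar along x 60 mm long, 14 mm wide, 64 to 88 mm above the underside, free air beside and under it. Lowest 8 mm: foot 4 mm narrower all round.
- module_terminals (a point): The top of the middle screw terminal on the back-to-front module, 42 mm from its origin along +x and 32 mm up.
- chassis: Its chassis: fixed open steel tray 226 (x) x 86 mm, walls 38 mm. Origin: bay centre, at bench height, z up. Bay inside 120 (x) x 80 mm: 5 mm spare at each end, 4 at each side; floor 3 mm up; lips flare out 8 mm, top 46 mm up. Wiring compartment (capacitors, terminal strip, under 46 mm high) at +x, past the bay. Right: module +x along chassis +x; it starts opposite.
- other_module: The identical module in the other, identical chassis, the right way round already. Origin and axes as for the first. To be left alone.
Not all that is in view belongs to the job. Leave any green or turquoise look-alike of the module alone.

How it is judged:
On the way:
1. the back-to-front module is lifted clear of its chassis (z of module in the frame of chassis above 0.05 m), for 0.2 s.
At the end, for the whole second after the job is handed in: The module is in its own bay at rest, terminals next to the wiring compartment, long axis within 10 degrees of the chassis's, centre within 12 mm of the bay's, underside less than 10 mm above the chassis's underside (home is 3 mm), upright within 6 degrees (z of module in the frame of chassis below 0.01 m and horizontal distance between module and chassis below 0.012 m and x of module_terminals in the frame of chassis above 0.025 m and angle between the x axis of module and the x axis of chassis, either way round below 0.17 rad and angle between module's own z axis and vertical below 0.1 rad and linear speed of module below 0.02 m/s); the robot touches nothing.
It fails at once if the module is let go while more than 25 mm above the chassis's underside (dropped in) (z of module in the frame of chassis above 0.025 m and contact force between the fingers and module below 0.02 N).
It fails at once if the other module is moved by more than 15 mm (distance of other_module from where it was at the start of the episode above 0.015 m).
It also fails if it takes over 42 s, if anything falls off the work surface, if the arm or the gripper's body presses on something with over 40 N, if the wrist force passes 120 N, or if a joint passes its speed limit or range.

## Robot

A 7-joint arm with a two-finger parallel gripper is mounted at the origin on the work surface. World frame = base frame: x ahead of the robot, y to its left, z up, the work surface at z = 0. Lengths are in m, angles in rad, forces in N, time in s.
With the tool pointing down it reaches from about 0.425 to 0.925 m from the base axis. Payload 6.8 kg.
Tool frame: the origin (TCP) lies on the centre line of the jaws, within the pads' length; the fingertips stand 11 mm ahead of it and the grasp point (between the pads) lies 8 mm behind it; z points along the fingers, y is the direction in which the jaws open and shut (so a half turn about z gives the same grasp; the last joint's range is limited). The gripper opens to 85 mm and grips with 20 to 120 N. Pads are 22 mm wide; open, the fingers measure 114 mm over their backs; the gripper's body (76 mm by 85 mm) begins 54 mm behind the grasp point. The pads swing forward as they close: fully open they stand 13 mm farther back than shut.
Start: joints at [1.095, 0.477, 0.022, 1.555, -0.011, 1.109, -0.083], TCP at [0.243, -0.63, 0.242] pointing down, gripper open.
Joint ranges: [-2.96, 2.96], [-0.34, 2.1], [-1.41, 1.46], [0.24, 2.44], [-1.37, 4.51], [0.17, 1.92], [-2.96, 2.96]. Speed limits (rad/s): [2.39, 2.39, 3.14, 3.14, 3.14, 3.14, 3.14].

## Interface

Orientations are given as a rotation vector (axis times angle).
In Python, from bench import r gives the robot as it stands.
- The arm moves only by the tool send_rows, never from a script. Its argument "deltas" is a list of rows, each a list of 7 numbers: the opening, from 0 (shut) to 1 (fully open), then the shift along the tool's x, y, z as a fraction of full scale, then the turn, a rotation vector about the tool's x, y, z as a fraction of full scale. In form: [[hand, x, y, z, ax, ay, az], ...]. A call has 1 to 20 rows; each row is the pose to reach, as a shift and turn from the pose commanded when the call began, along the tool's axes at that moment, turning the shorter way round; what a row does not reach only later rows make up. Full scale, the value 1, is 150 mm for a shift and 180 degrees for a turn. A row lasts 1/12 s, in which the tool goes at most 41.7 mm and 7.16 degrees, less where a joint would pass 70% of its speed; a pose out of reach is approached as far as the arm can. A call with a number of a shift or a turn outside -1 to 1 is refused whole. A call with a gripper value outside its range is refused whole. The fingers move at their own pace and stop on an object; "squeeze" is the grip in N (left out, the last holds). Time passes only in rows, so rows that repeat a pose let the fingers close. It gives the time, the measured TCP pose, the force and the opening at its end, in the units of the state.
- r.get_obs(): the state, without advancing time (a new reading comes with each control period).
- r.grab_frame(name): name is "scene" or "top" or "wrist"; returns a dict with "pixels" (420x560x3 uint8, red, green, blue), "camera_matrix" (3x3 intrinsics, pixels), "rvec" (rotation vector, rad) and "tvec" (3), from world to camera coordinates, as OpenCV has them. Camera axes: x right, y down, z forward; pixel columns grow to the right and rows downward; lengths in m; the calibration is good to about 2 mm. A picture is of the moment at which its call begins. There is no depth.
- r.hand_in(): hands the job in, once; it reports no verdict.
The state is a dict: "clock": time; "joints": joint angles; "qvel": joint speeds; "tau": joint torques, N m; "tcp_pos": TCP position; "orientation": TCP orientation; "contact_force": force on the tool from outside, world axes, zero at the start; "moment": the same for the moment, N m; "grip_width": finger opening in m.
Only numpy, scipy, OpenCV 4.12 (cv2) and the standard library are available. Lean on these libraries where they do the work, as an engineer would, in place of code of your own. Each camera call takes 0.05 s, during which the arm holds its last target. There are 200 camera calls.

## Working session

There is one attempt and no reset: what is moved stays moved. The work goes in short steps, Python scripts to look and compute and a tool call to move; the robot and the scene stay as the last step left them, time stands still between calls to the robot, and variables do not carry over. Pictures are saved under pics/ and viewed, about 8 in all and at most 12, crops included, and the job is handed in when it is done.

Besides the shell and the picture viewer there is one more tool, called after "Request:" as name(argument=value, ...) on one line, values as JSON. send_rows: Moves the arm, as the interface text tells. Shift numbers are shares of 150 mm and turn numbers shares of 180 degrees, none past 1 either way. Its arguments: {"type":"object","properties":{"deltas":{"type":"array","items":{"type":"array","items":{"type":"number"}}},"squeeze":{"type":"number"}},"required":["deltas"]}

```bash
mkdir -p pics; cat > h.py <<'E'
import numpy as np, cv2
from scipy.spatial.transform import Rotation as R
from bench import r
def snap(cam,name):
    f=r.grab_frame(cam); np.savez('pics/'+name+'.npz',**{k:np.array(f[k]) for k in("pixels","camera_matrix","rvec","tvec")})
    cv2.imwrite('pics/'+name+'.png',cv2.cvtColor(np.array(f["pixels"]),cv2.COLOR_RGB2BGR)); return f
def load(name): return np.load('pics/'+name+'.npz')
def px2w(f,uv,z):
    K=np.array(f["camera_matrix"]);Rm=cv2.Rodrigues(np.array(f["rvec"],float))[0];t=np.array(f["tvec"],float).ravel()
    c=-Rm.T@t; out=[]
    for u,v in uv:
        d=Rm.T@np.linalg.solve(K,[u,v,1]); out.append(c+d*(z-c[2])/d[2])
    return np.array(out)
def w2px(f,P):
    return cv2.projectPoints(np.array(P,float),np.array(f["rvec"],float),np.array(f["tvec"],float),np.array(f["camera_matrix"],float),None)[0][:,0]
E
python3 - <<'E'
from h import *
a=snap('top','t0');b=snap('scene','s0')
A=cv2.imread('pics/t0.png');B=cv2.imread('pics/s0.png')
for f in(a,b): print(-cv2.Rodrigues(np.array(f['rvec'],float))[0].T@np.array(f['tvec']).ravel())
print(r.get_obs())
E
```

```text
[ 0.48589478 -0.01499593  0.76534989]
[0.87603211 0.47621211 0.5716098 ]
{'clock': 0.1, 'joints': array([ 1.09486877,  0.47770941,  0.02233795,  1.55633989, -0.0114895 ,
        1.10930025, -0.08309079]), 'qvel': array([ 0.00057888, -0.00207403,  0.0006693 , -0.00182705, -0.00058054,
        0.00083919,  0.00028212]), 'tau': array([ 4.79819340e-03, -5.97756207e+01,  1.61397357e+00, -2.81953776e+01,
        1.28747046e-02,  5.02496972e-03, -2.81607748e-05]), 'tcp_pos': array([ 0.24253061, -0.62937711,  0.24143358]), 'orientation': array([-3.08705306e+00, -5.74301732e-01,  6.59502998e-04]), 'contact_force': array([-0.08178276, -0.61592791,  0.48617708]), 'moment': array([-0.00237549, -0.03413104,  0.03636551]), 'grip_width': 0.08542083769536483}
```

View pics/t0.png

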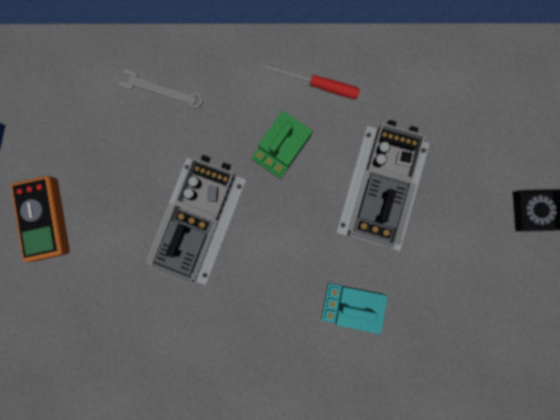

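View pics/s0.png

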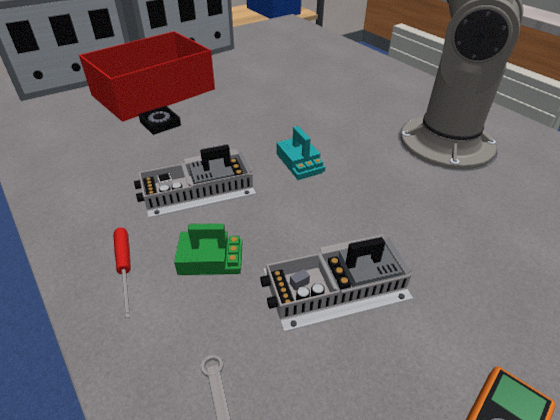

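The back-to-front module is the right-hand one in the top view, near (382,207): its terminals are at (375,229), the outer end, and the wiring compartment is at (398,152). The left-hand one, near (182,240), is the right way round. Next I'll look at an enlarged crop.

```bash
python3 - <<'E'
from h import *
A=cv2.imread('pics/t0.png')[110:260,325:445]
cv2.imwrite('pics/c0.png',cv2.resize(cv2.convertScaleAbs(A,alpha=1.7),None,fx=4,fy=4,interpolation=cv2.INTER_CUBIC))
f=load('t0'); print(px2w(f,[(375,229),(398,152),(385,205)],0.03))
print(f['camera_matrix'])
E
```

```text
[[ 0.51821797 -0.17958784  0.03      ]
 [ 0.66826627 -0.22454852  0.03      ]
 [ 0.56460825 -0.19886959  0.03      ]]
[[381.93916022   0.         278.42098432]
 [  0.         381.93916022 215.29231388]
 [  0.           0.           1.        ]]
```

View pics/c0.png

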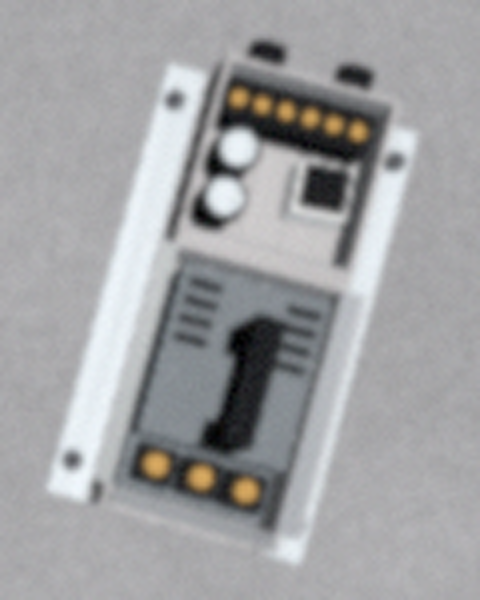

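The crop shows the handle's top bar from about (262,325) to (235,440), the middle terminal at (201,477), and the left flange holes at (174,99) and (72,459), which give the chassis axis.

```bash
cat >> h.py <<'E'
def plan(pos,yaw,opening=None):
    """shift (tool axes, /150mm) and turn (/180deg) from the present pose to tool-down with tool x at yaw (deg)"""
    o=r.get_obs(); R0=R.from_rotvec(o['orientation']); p=np.array(o['tcp_pos'])
    Rt=R.from_euler('z',yaw,degrees=True)*R.from_euler('x',180,degrees=True)
    print('shift',np.round(R0.inv().apply(np.array(pos)-p)/.15,3),'turn',np.round((R0.inv()*Rt).as_rotvec()/np.pi,4),
      'clock',o['clock'],'tcp',np.round(p,4),'j7',np.round(o['joints'],2),'F',np.round(o['contact_force'],1),'w',round(o['grip_width'],4))
E
python3 - <<'E'
from h import *
f=load('t0')
c=lambda *q:[(325+(u-1.5)/4,110+(v-1.5)/4) for u,v in q]
h=px2w(f,c((174,99),(72,459),(395,160)),.003); d=h[0]-h[1]; yaw=np.degrees(np.arctan2(d[1],d[0])); print('holes',h,'yaw',yaw)
ax=d/np.linalg.norm(d)
t=px2w(f,c((201,477)),.035)[0]; print('term',t,'centre',t+.042*ax)
b=px2w(f,c((262,325),(235,445),(252,382)),.091); print('bar',b)
plan([.565,-.196,.24],yaw)
E
```

```text
holes [[ 0.71067787 -0.17262375  0.003     ]
 [ 0.52771987 -0.12166441  0.003     ]
 [ 0.68023445 -0.28283749  0.003     ]] yaw -15.564128059786071
term [ 0.51823253 -0.1782337   0.035     ] centre [ 0.55869242 -0.189503    0.035     ]
bar [[ 0.58326493 -0.19275848  0.091     ]
 [ 0.5300162  -0.18060917  0.091     ]
 [ 0.55791349 -0.18820571  0.091     ]]
shift [ 3.045 -1.923  0.012] turn [-5.000e-04  2.000e-04  2.036e-01] clock 0.1 tcp [ 0.2425 -0.6294  0.2414] j7 [ 1.09  0.48  0.02  1.56 -0.01  1.11 -0.08] F [-0.1 -0.6  0.5] w 0.0854
```

Request:
send_rows(deltas=[[1,1,-0.65,0,0,0,0],[1,1,-0.65,0,0,0,0],[1,1,-0.65,0,0,0,0],[1,1,-0.65,0,0,0,0],[1,1,-0.65,0,0,0,0],[1,1,-0.65,0,0,0,0]])

```text
clock: 0.6
tcp_pos: [0.3514, -0.4806, 0.2421]
orientation: [-3.084, -0.586, -0.003]
contact_force: [-0.0, -0.2, 0.4]
grip_width: 0.0855
```

Request:
send_rows(deltas=[[1,1,-0.65,0,0,0,0],[1,1,-0.65,0,0,0,0],[1,1,-0.65,0,0,0,0],[1,1,-0.65,0,0,0,0],[1,1,-0.65,0,0,0,0],[1,1,-0.65,0,0,0,0]])

```text
clock: 1.1
tcp_pos: [0.455, -0.3368, 0.2422]
orientation: [-3.086, -0.584, -0.002]
contact_force: [0.0, -0.8, -0.6]
grip_width: 0.0854
```

Request:
send_rows(deltas=[[1,1,-0.65,0,0,0,0.1],[1,1,-0.65,0,0,0,0.2],[1,1,-0.65,0,0,0,0.204],[1,1,-0.65,0,0,0,0.204],[1,1,-0.65,0,0,0,0.204],[1,1,-0.65,0,0,0,0.204],[1,1,-0.65,0,0,0,0.204],[1,1,-0.65,0,0,0,0.204]])

```text
clock: 1.77
tcp_pos: [0.5565, -0.1979, 0.2419]
orientation: [3.111, -0.429, -0.002]
contact_force: [-0.7, -0.1, 0.0]
grip_width: 0.0859
```

```bash
python3 - <<'E'
from h import *
plan([.5585,-.189,.18],-15.6)
snap('wrist','w0')
E
```

```text
shift [-0.003 -0.061  0.413] turn [ 0.0005  0.0002 -0.0006] clock 1.7667 tcp [ 0.5565 -0.1979  0.2419] j7 [ 0.29  0.34 -0.07  1.76  0.03  1.04 -1.64] F [-0.7 -0.1  0. ] w 0.0859
```

View pics/w0.png

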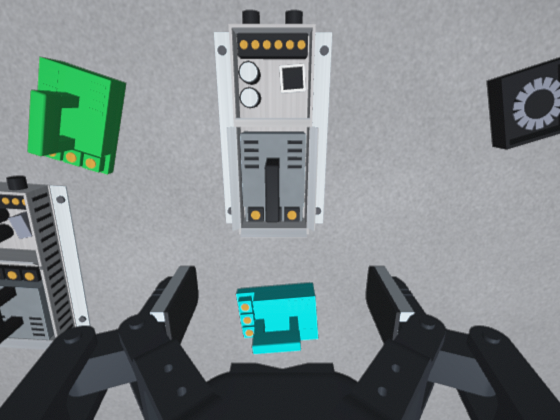

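The wrist view shows the chassis aligned with the image. Flange holes are at (222,50), (324,50), (229,211) and (318,211), and the handle's top bar runs from (272,158) to (272,220).

```bash
python3 - <<'E'
from h import *
f=load('w0')
h=px2w(f,[(222,50),(324,50),(229,211),(318,211)],.003);print(h)
m=(h[0]+h[1])/2,(h[2]+h[3])/2; d=m[0]-m[1]; print('mids',m,'yaw',np.degrees(np.arctan2(d[1],d[0])))
b=px2w(f,[(272.5,158),(272.5,220)],.091); print('bar',b,b.mean(0)); e=b[0]-b[1]; print(np.linalg.norm(e),np.degrees(np.arctan2(e[1],e[0])))
print('terms',px2w(f,[(256,215),(292,215)],.035).mean(0))
Rm=cv2.Rodrigues(f['rvec'])[0]; print('cam',-Rm.T@f['tvec'])
E
```

```text
[[ 0.7103791  -0.17176611  0.003     ]
 [ 0.67953649 -0.28117693  0.003     ]
 [ 0.52774263 -0.11681656  0.003     ]
 [ 0.49558223 -0.23020086  0.003     ]]
mids (array([ 0.69495779, -0.22647152,  0.003     ]), array([ 0.51166243, -0.17350871,  0.003     ])) yaw -16.116539508384918
bar [[ 0.59333907 -0.19843956  0.091     ]
 [ 0.5325721  -0.18061538  0.091     ]] [ 0.56295559 -0.18952747  0.091     ]
0.06332713562526943 -16.34747892846544
terms [ 0.51744792 -0.1765665   0.035     ]
cam [ 0.63779643 -0.21912074  0.37304546]
```

Request:
send_rows(deltas=[[1,-0.004,-0.065,0.2,0,0,0.002],[1,-0.004,-0.065,0.4,0,0,0.002],[1,-0.004,-0.065,0.6,0,0,0.002],[1,-0.004,-0.065,0.8,0,0,0.002],[1,-0.004,-0.065,0.9,0,0,0.002],[1,-0.004,-0.065,0.9,0,0,0.002],[1,-0.004,-0.065,0.9,0,0,0.002]])

```text
clock: 2.4
tcp_pos: [0.5584, -0.1875, 0.1069]
orientation: [3.11, -0.44, -0.003]
contact_force: [0.2, 0.6, 0.9]
grip_width: 0.0852
```

```bash
python3 - <<'E'
from h import *
plan([.5585,-.188,.071],-16)
snap('wrist','w1')
E
```

```text
shift [0.002 0.003 0.24 ] turn [ 0.0003  0.0005 -0.0006] clock 2.4 tcp [ 0.5584 -0.1875  0.1069] j7 [ 0.27  0.5  -0.07  1.87  0.05  0.77 -1.68] F [0.2 0.6 0.9] w 0.0852
```

View pics/w1.png

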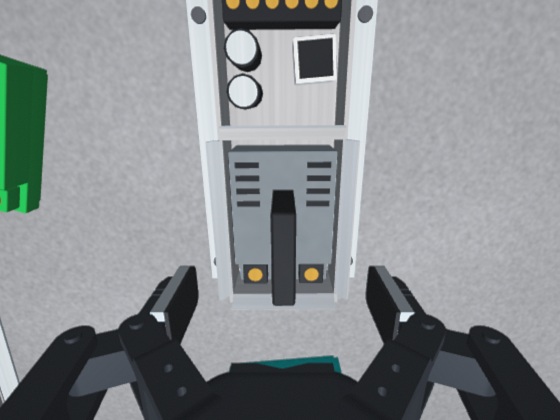

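The bar is centred between the fingers at column 283, with its top face spanning rows 213 to 305. The module's far top edge is at row 150.

```bash
python3 - <<'E'
from h import *
f=load('w1'); o=r.get_obs(); R0=R.from_rotvec(o['orientation'])
T=lambda uv,z:(R0.inv().apply(px2w(f,uv,z)-o['tcp_pos'])*1000).round(1)
print('bar',T([(283.5,213),(283.5,305),(283.5,190)],.091))
print('module far edge',T([(230,150),(336,150)],.043))
print('terms',T([(255.5,274),(312,274)],.035))
print('holes',T([(198,15),(365,14)],.003))
E
```

```text
bar [[ 28.6   0.3  17.2]
 [-29.4   0.3  17.1]
 [ 41.2   0.3  17.2]]
module far edge [[ 54.6 -34.2  65.2]
 [ 54.5  34.9  65.2]]
terms [[-43.2 -21.2  73.1]
 [-43.3  23.2  73.1]]
holes [[140.4 -57.6 105.3]
 [140.9  56.6 105.3]]
```

Request:
send_rows(deltas=[[1,0.002,0.003,0.12,0,0,0],[1,0.002,0.003,0.24,0,0,0],[1,0.002,0.003,0.24,0,0,0],[1,0.002,0.003,0.24,0,0,0]])

```text
clock: 2.78
tcp_pos: [0.5599, -0.1867, 0.0724]
orientation: [3.111, -0.438, 0.001]
contact_force: [1.5, -0.0, 0.5]
grip_width: 0.0856
```

Request:
send_rows(deltas=[[0,0,0,0,0,0,0],[0,0,0,0,0,0,0],[0,0,0,0,0,0,0],[0,0,0,0,0,0,0],[0,0,0,0,0,0,0],[0,0,0,0,0,0,0],[0,0,0,0,0,0,0],[0,0,0,0,0,0,0],[0,0,0,0,0,0,0],[0,0,0,0,0,0,0]], squeeze=70)

```text
clock: 3.62
tcp_pos: [0.5596, -0.1864, 0.0713]
orientation: [3.111, -0.438, -0.0]
contact_force: [-1.2, -1.8, -0.0]
grip_width: 0.013
```

```bash
python3 - <<'E'
from h import *
plan([.5585,-.188,.16],-16)
E
```

```text
shift [-0.004  0.013 -0.591] turn [ 0.0001  0.     -0.0001] clock 3.6167 tcp [ 0.5596 -0.1864  0.0713] j7 [ 0.27  0.55 -0.07  1.89  0.06  0.7  -1.69] F [-1.2 -1.8 -0. ] w 0.013
```

Request:
send_rows(deltas=[[0,0,0,-0.05,0,0,0],[0,0,0,-0.12,0,0,0],[0,0,0,-0.2,0,0,0],[0,0,0,-0.28,0,0,0],[0,0,0,-0.36,0,0,0],[0,0,0,-0.45,0,0,0],[0,0,0,-0.55,0,0,0],[0,0,0,-0.67,0,0,0],[0,0,0,-0.67,0,0,0],[0,0,0,-0.67,0,0,0],[0,0,0,-0.67,0,0,0]])

```text
clock: 4.53
tcp_pos: [0.5592, -0.1859, 0.1715]
orientation: [-3.111, 0.437, 0.001]
contact_force: [-0.5, 0.2, -5.1]
grip_width: 0.0125
```

```bash
python3 - <<'E'
from h import *
plan([.5585,-.188,.16],-16)
snap('wrist','w2')
E
```

```text
shift [-0.001  0.014  0.076] turn [ 0.      0.0002 -0.    ] clock 4.5333 tcp [ 0.5592 -0.1859  0.1715] j7 [ 0.28  0.42 -0.08  1.83  0.04  0.9  -1.67] F [-0.5  0.2 -5.1] w 0.0125
```

View pics/w2.png

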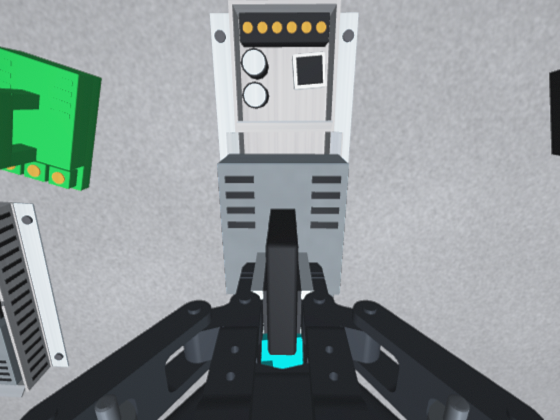

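Lift is good: the module hangs straight. Its far top edge is at row 163 and the divider is near rows 121 to 130. I'll zoom into the earlier wrist view to locate the bay lengthwise.

```bash
python3 - <<'E'
from h import *
A=cv2.imread('pics/w0.png')[10:245,200:345]; B=cv2.imread('pics/w2.png')[0:180,205:365]
z=lambda a,k:cv2.resize(a,None,fx=k,fy=k,interpolation=cv2.INTER_CUBIC)
A=z(A,2.5);B=z(B,2.5); H=max(A.shape[0],B.shape[0])
p=lambda a:cv2.copyMakeBorder(a,0,H-a.shape[0],0,10,cv2.BORDER_CONSTANT)
cv2.imwrite('pics/c1.png',np.hstack([p(A),p(B)])); print(A.shape,B.shape)
E
```

```text
(588, 362, 3) (450, 400, 3)
```

View pics/c1.png

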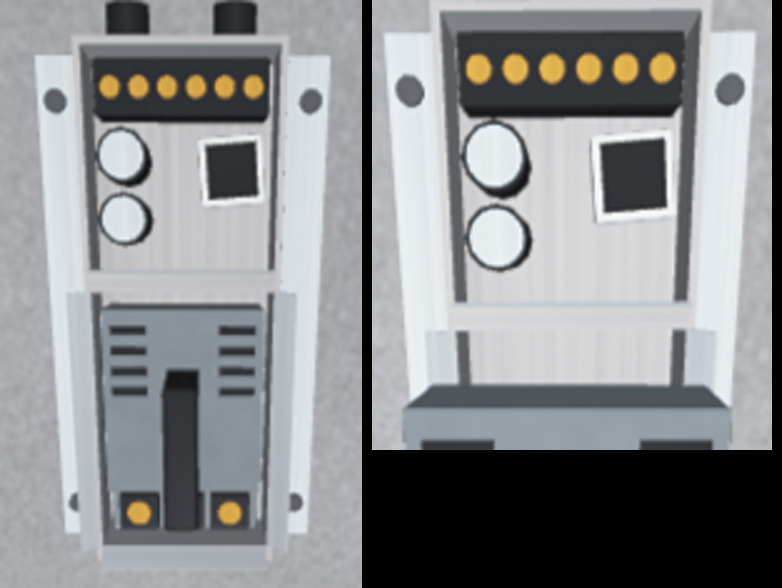

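```bash
python3 - <<'E'
from h import *
yaw=np.radians(-16); ax=np.array([np.cos(yaw),np.sin(yaw),0]); ay=np.array([-ax[1],ax[0],0]); O=np.array([.5585,-.188,0])
def q(n,uv,z):
    P=px2w(load(n),uv,z)-O; return [(round(p@ax*1000,1),round(p@ay*1000,1)) for p in P]
A=lambda u,v:(200+u/2.5-.3,10+v/2.5-.3); B=lambda u,v:(205+(u-372)/2.5-.3,v/2.5-.3)
print('w0 far outer wall z38 (163)',q('w0',[A(73,37),A(288,37)],.038))
print('w0 divider far,near z38',q('w0',[A(180,270),A(180,291)],.038))
print('w0 side lip start z38,z46',q('w0',[A(70,293),A(296,293)],.038),q('w0',[A(70,293),A(296,293)],.046))
print('w0 near inner z38 / outer lip z46',q('w0',[A(103,545),A(268,545)],.038),q('w0',[A(185,560)],.046))
print('w0 side lip outer near z46',q('w0',[A(82,548),A(289,548)],.046))
print('w0 holes',q('w0',[A(55,100),A(311,100)],.003))
print('w2 far outer z38',q('w2',[B(432,8),B(715,8)],.038))
print('w2 divider',q('w2',[B(570,303),B(570,328)],.038), 'lip start',q('w2',[B(427,330),B(714,330)],.046))
print('w2 holes',q('w2',[B(410,91),B(731,89)],.003))
print('module far top edge: w1',q('w1',[(230,150),(336,150)],.043),'w2',q('w2',[B(405,408),B(730,408)],.1432))
E
```

```text
w0 far outer wall z38 (163) [(np.float64(158.6), np.float64(43.1)), (np.float64(159.0), np.float64(-41.5))]
w0 divider far,near z38 [(np.float64(70.9), np.float64(1.6)), (np.float64(62.1), np.float64(1.7))]
w0 side lip start z38,z46 [(np.float64(61.1), np.float64(49.7)), (np.float64(61.4), np.float64(-49.0))] [(np.float64(61.6), np.float64(48.3)), (np.float64(62.0), np.float64(-48.0))]
w0 near inner z38 / outer lip z46 [(np.float64(-58.2), np.float64(40.1)), (np.float64(-58.0), np.float64(-40.6))] [(np.float64(-62.5), np.float64(-0.1))]
w0 side lip outer near z46 [(np.float64(-56.4), np.float64(49.1)), (np.float64(-56.1), np.float64(-49.9))]
w0 holes [(np.float64(141.8), np.float64(57.8)), (np.float64(142.3), np.float64(-56.3))]
w2 far outer z38 [(np.float64(157.0), np.float64(43.3)), (np.float64(156.9), np.float64(-42.9))]
w2 divider [(np.float64(70.5), np.float64(1.1)), (np.float64(62.2), np.float64(1.1))] lip start [(np.float64(62.3), np.float64(49.3)), (np.float64(62.1), np.float64(-47.2))]
w2 holes [(np.float64(141.4), np.float64(57.9)), (np.float64(141.9), np.float64(-56.4))]
module far top edge: w1 [(np.float64(55.6), np.float64(35.0)), (np.float64(55.4), np.float64(-34.0))] w2 [(np.float64(54.1), np.float64(37.7)), (np.float64(54.0), np.float64(-32.5))]
```

Request:
send_rows(deltas=[[0,0,0.007,0,0,0,-0.015],[0,0,0.013,0,0,0,-0.045],[0,0,0.013,0,0,0,-0.075],[0,0,0.013,0,0,0,-0.105],[0,0,0.013,0,0,0,-0.135],[0,0,0.013,0,0,0,-0.165],[0,0,0.013,0,0,0,-0.195],[0,0,0.013,0,0,0,-0.225],[0,0,0.013,0,0,0,-0.255],[0,0,0.013,0,0,0,-0.285],[0,0,0.013,0,0,0,-0.315],[0,0,0.013,0,0,0,-0.345],[0,0,0.013,0,0,0,-0.375],[0,0,0.013,0,0,0,-0.405],[0,0,0.013,0,0,0,-0.435],[0,0,0.013,0,0,0,-0.465],[0,0,0.013,0,0,0,-0.485],[0,0,0.013,0,0,0,-0.5],[0,0,0.013,0,0,0,-0.5]])

```text
clock: 6.17
tcp_pos: [0.5583, -0.1879, 0.1704]
orientation: [-2.506, -1.891, 0.002]
contact_force: [0.3, -0.1, -4.5]
grip_width: 0.0128
```

Request:
send_rows(deltas=[[0,0,0,0,0,0,-0.015],[0,0,0,0,0,0,-0.045],[0,0,0,0,0,0,-0.075],[0,0,0,0,0,0,-0.105],[0,0,0,0,0,0,-0.135],[0,0,0,0,0,0,-0.165],[0,0,0,0,0,0,-0.195],[0,0,0,0,0,0,-0.225],[0,0,0,0,0,0,-0.255],[0,0,0,0,0,0,-0.285],[0,0,0,0,0,0,-0.315],[0,0,0,0,0,0,-0.345],[0,0,0,0,0,0,-0.375],[0,0,0,0,0,0,-0.405],[0,0,0,0,0,0,-0.435],[0,0,0,0,0,0,-0.465],[0,0,0,0,0,0,-0.485],[0,0,0,0,0,0,-0.5],[0,0,0,0,0,0,-0.5],[0,0,0,0,0,0,-0.5]])

```text
clock: 7.83
tcp_pos: [0.5587, -0.1881, 0.1711]
orientation: [-0.442, -3.109, -0.001]
contact_force: [-0.5, -0.1, -4.2]
grip_width: 0.0132
```

```bash
python3 - <<'E'
from h import *
plan([.559,-.1875,.0713],164)
snap('wrist','w3'); snap('scene','s3')
a=cv2.imread('pics/w3.png'); b=cv2.imread('pics/s3.png')[60:270,90:310]
b=cv2.resize(b,None,fx=2,fy=2)
cv2.imwrite('pics/c3.png',cv2.resize(np.hstack([a,b]),None,fx=.79,fy=.79) if False else np.hstack([a[:,160:400],b[:420]]))
E
```

```text
shift [-0.002  0.004  0.665] turn [ 0.0001 -0.0004 -0.0009] clock 7.8333 tcp [ 0.5587 -0.1881  0.1711] j7 [ 0.79  0.53 -0.77  1.79  0.43  1.    1.14] F [-0.5 -0.1 -4.2] w 0.0132
```

View pics/c3.png

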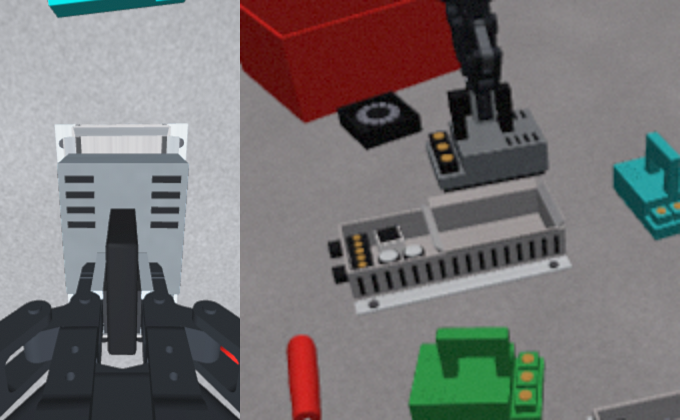

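The half turn is done, with the terminals now toward the wiring compartment. In the wrist view the bay's end wall is at rows 124 to 134 and the module's vent edge at row 163, both centred near column 282.

```bash
python3 - <<'E'
from h import *
f=load('w3'); yaw=np.radians(-16); ax=np.array([np.cos(yaw),np.sin(yaw),0]); ay=np.array([-ax[1],ax[0],0]); O=np.array([.5585,-.188,0])
def q(uv,z): P=px2w(f,uv,z)-O; return [(round(float(p@ax*1000),1),round(float(p@ay*1000),1)) for p in P]
print('module vent top edge',q([(218,163),(348,163)],.1428))
print('end wall inner z38',q([(236,134),(327,134)],.038),'outer lip z46',q([(236,124.5),(327,124.5)],.046))
print('holes',q([(225,143),(341,143)],.003))
E
```

```text
module vent top edge [(-54.4, -33.3), (-54.2, 37.0)]
end wall inner z38 [(-60.1, -38.6), (-59.8, 40.4)] outer lip z46 [(-68.6, -36.9), (-68.3, 38.9)]
holes [(-48.3, -55.3), (-47.8, 59.8)]
```

Request:
send_rows(deltas=[[0,0,0,0.05,0,0,0],[0,0,0,0.12,0,0,0],[0,0,0,0.2,0,0,0],[0,0,0,0.28,0,0,0],[0,0,0,0.33,0,0,0],[0,0,0,0.36,0,0,0],[0,0,0,0.39,0,0,0],[0,0,0,0.42,0,0,0],[0,0,0,0.45,0,0,0],[0,0,0,0.48,0,0,0],[0,0,0,0.48,0,0,0],[0,0,0,0.48,0,0,0]])

```text
clock: 8.93
tcp_pos: [0.5591, -0.188, 0.0997]
orientation: [-0.437, -3.111, -0.0]
contact_force: [-0.2, 1.3, -3.5]
grip_width: 0.0131
```

No contact so far; continuing down.

Request:
send_rows(deltas=[[0,0,0,0.03,0,0,0],[0,0,0,0.06,0,0,0],[0,0,0,0.09,0,0,0],[0,0,0,0.11,0,0,0],[0,0,0,0.13,0,0,0],[0,0,0,0.15,0,0,0],[0,0,0,0.165,0,0,0],[0,0,0,0.165,0,0,0],[0,0,0,0.165,0,0,0]])

```text
clock: 9.68
tcp_pos: [0.5591, -0.1879, 0.0749]
orientation: [-0.437, -3.111, -0.0]
contact_force: [1.2, -0.3, -3.4]
grip_width: 0.0126
```

Request:
send_rows(deltas=[[0,0,0,0.01,0,0,0],[0,0,0,0.018,0,0,0],[0,0,0,0.025,0,0,0],[0,0,0,0.028,0,0,0],[0,0,0,0.028,0,0,0],[0,0,0,0.028,0,0,0]])

```text
clock: 10.18
tcp_pos: [0.5593, -0.1879, 0.0713]
orientation: [0.437, 3.111, -0.0]
contact_force: [-0.9, 1.8, 2.2]
grip_width: 0.0129
```

```bash
python3 - <<'E'
from h import *
plan([.559,-.1875,.0713],164)
E
```

```text
shift [ 0.003  0.002 -0.   ] turn [-0.      0.0001 -0.    ] clock 10.1833 tcp [ 0.5593 -0.1879  0.0713] j7 [ 0.73  0.65 -0.69  1.86  0.55  0.83  1.05] F [-0.9  1.8  2.2] w 0.0129
```

The module is back at its original height and its weight is now on the floor, so I'm releasing and retreating.

Request:
send_rows(deltas=[[0.5,0,0,0,0,0,0],[1,0,0,0,0,0,0],[1,0,0,0,0,0,0],[1,0,0,0,0,0,0],[1,0,0,0,0,0,0],[1,0,0,0,0,0,0],[1,0,0,0,0,0,0],[1,0,0,0,0,0,0],[1,0,0,-0.1,0,0,0],[1,0,0,-0.3,0,0,0],[1,0,0,-0.5,0,0,0],[1,0,0,-0.7,0,0,0],[1,0,0,-0.9,0,0,0],[1,0,0,-1,0,0,0],[1,0,0,-1,0,0,0],[1,0,0,-1,0,0,0]])

```text
clock: 11.52
tcp_pos: [0.5596, -0.188, 0.2225]
orientation: [0.437, 3.109, -0.001]
contact_force: [-0.2, -0.8, -0.5]
grip_width: 0.0854
```

```bash
python3 - <<'E'
from h import *
plan([.559,-.1875,.0713],164)
snap('wrist','w4'); snap('scene','s4')
a=cv2.imread('pics/w4.png'); b=cv2.resize(cv2.imread('pics/s4.png')[90:300,120:280],None,fx=2,fy=2)
cv2.imwrite('pics/c4.png',np.hstack([a[:,100:450],b]))
E
```

```text
shift [0.007 0.003 1.008] turn [-0.0002  0.0008 -0.0001] clock 11.5167 tcp [ 0.5596 -0.188   0.2225] j7 [ 0.82  0.47 -0.8   1.75  0.38  1.08  1.19] F [-0.2 -0.8 -0.5] w 0.0854
```

View pics/c4.png

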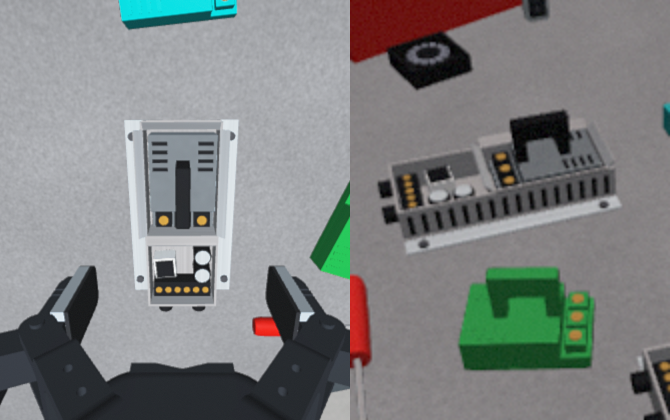

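The module sits level in its bay, with its terminals at (183,220) next to the divider and wiring compartment. The gripper is open and well clear of it, so I'm handing in.

```bash
python3 -c "
from bench import r
print(r.hand_in())"
```

```text
the job is handed in; nothing more can be done
None
```

I gripped the back-to-front module (the right-hand chassis in the top view) by its handle and lifted it 100 mm. I then turned it half a turn, lowered it into the same bay and let go only once it was down. The job was handed in at about 11.6 s; hand-in reports no verdict.

**Last checks:**
- **Height at release:** the TCP was at 71.3 mm, the same as when I gripped it. The vertical force had gone from about -4 N (module hanging) to +2 N (module resting).
- **Final pictures:** the module sits level and square in its bay, terminals beside the wiring compartment. The gripper is open and about 150 mm up.
- **Other chassis:** I never went near it, but I took no final measurement of its module.
- **Disagreements:** my estimates of the bay centre differed by 1 to 2 mm between views. An early estimate from the flange holes was about 5 mm off lengthwise, so I dropped it. The module went in with no sign of touching the walls.

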